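# Seat the rocking drip-tray cover

### The arm

A 6-joint arm with a two-finger parallel gripper is mounted at the origin on the work surface. World frame = base frame: x ahead of the robot, y to its left, z up, the work surface at z = 0. Lengths are in m, angles in rad, forces in N, time in s.
With the tool pointing down it reaches from about 0.35 to 0.975 m from the base axis. Payload 7.1 kg.
Tool frame: the origin (TCP) lies midway between the tips of the shut fingers; the grasp point (between the pads) lies 19 mm behind it; z points along the fingers, y is the line along which they close (so a half turn about z gives the same grasp; the last joint's range is limited). The gripper opens to 88 mm and grips with 3 to 60 N. Pads are 20 mm wide; open, the fingers measure 115 mm over their backs; the gripper's body (75 mm by 178 mm) begins 61 mm behind the grasp point.
Start: joints at [1.27, 0.423, 1.63, -0, 1.089, -0.019], TCP at [0.174, 0.6, 0.223] pointing down, gripper open.
Joint ranges: [-3, 3], [-0.9, 2.11], [0.09, 2.58], [-1.31, 4.45], [0.11, 2.69], [-2.54, 2.54]. Speed limits (rad/s): [2.39, 2.39, 3.01, 3.14, 3.14, 3.14].

### API

Orientations are given as a unit quaternion [w, x, y, z].
In Python, from station import move_pose, movel, movej, command_gripper, wait, inverse_kinematics, read_camera, camera_info, MotionError, job_done, get_time, get_joint_pos, get_qvel, get_effort, get_tcp_pos, get_ee_rot, get_ft_force, get_ft_torque, get_grip_width, get_finger_force gives the robot as it stands. Calls block until the motion is done:
- move_pose(position, orientation): joint-space move of the TCP to a pose.
- movel(position, frame=None, v=0.15, until_force=None): straight line of the TCP; frame=None keeps the orientation; v is the mean speed in m/s. With until_force (N) it stops when the force on the tool has changed by that much, and returns True; else False.
- movej(angles): joint-space move.
- command_gripper(opening): opening from 0.0 (shut) to 1.0 (fully open); the grip force is fixed at half the most; returns when the fingers have stopped.
- wait(seconds).
- inverse_kinematics(position, orientation): joint angles nearest the present ones, or None.
- read_camera(name): name is "side" or "top" or "wrist"; returns the picture (420x560x3 uint8, red, green, blue); there is no depth.
- camera_info(name): a dict with "intrinsics" (3x3 intrinsics, pixels), "T" (4x4, takes a point from camera to world coordinates); the wrist camera has in their place "tool_from_camera" (4x4, takes a point from camera to tool coordinates, whose origin is the TCP and whose axes are the flange's). Camera axes: x right, y up, looking along -z (the intrinsics and any distortion apply to the point x, -y, -z); pixel columns grow to the right and rows downward; lengths in m; the calibration is good to about 2 mm. The wrist camera is an equidistant fisheye: a pixel r from the principal point sees the ray r / f radians off the axis. A picture is of the moment at which its call begins: read the wrist's pose just before it. camera_info takes no time and is no camera call.
A pose or a line that the arm cannot do raises MotionError and nothing moves.
- job_done(): hands the job in; it is judged then, once.
Readings, each from a call of its own:
- get_time(): time.
- get_joint_pos(): joint angles.
- get_qvel(): joint speeds.
- get_effort(): joint torques, N m.
- get_tcp_pos(): TCP position.
- get_ee_rot(): TCP orientation.
- get_ft_force(): force on the tool from outside, world axes, zero at the start.
- get_ft_torque(): the same for the moment, N m.
- get_grip_width(): opening from 0.0 (shut) to 1.0 (fully open).
- get_finger_force(): force on a finger pad.
Only numpy, scipy, OpenCV 4.12 (cv2) and the standard library are available. Lean on these libraries where they do the work, as an engineer would, in place of code of your own. Each camera call takes 0.05 s, during which the arm holds its last target. There are 200 camera calls.

### The job

One of the four identical steel covers in the drip tray on the laundry counter was put back crooked. Press the covers gently on their corners with a fingertip to find the one that rocks; once it has rocked under your finger, push it straight with the fingertips until it drops home and all four covers lie flush in the tray. Do not pinch or lift any cover, and leave the soap dish and everything else where it stands.

Things in the scene. Friction and masses are not known exactly. Their poses are not given: they have to be found in the camera images.
- cover_a: one of four identical loose steel covers: plate 120 (own x) x 76 (own y) x 4 mm with drain slots, about 0.18 kg. Fixed on its middle stands a grip: web 64 mm along own x, 5 mm thick, topped by an 8 mm round bead, 15 mm high above the plate. Origin: centre of the plate's underside, z up. It lies in one of the tray's wells; which one differs each run.
- cover_b: identical to cover_a, in another well. A cover put back twisted by 4 to 7 degrees anticlockwise (seen from above) has its near right and far left corners caught on the long rims and lies level, 4 mm proud of the rim. It see-saws about the line through those corners.
- cover_c: identical to cover_a, in another well. On a twisted cover the two free corners (near left, far right) hang 4 mm above the ledge: 1 to 3 N on one pushes it down about 4 mm while the opposite one rises as much; let go, it tips back level. Pressed on its caught corners it does not rock, nor does a seated cover anywhere.
- cover_d: identical to cover_a, in another well. Turned back in line with its well, a twisted cover falls home by its own weight; nothing latches. Pressed 14 mm in from a corner with about 5 N, a fingertip stops at rim height on a seated cover, but about 1 mm higher on a free corner of a twisted one, because the plate slopes.
- cover_a_corner (a point): upper face of cover_a at its near left corner: 60 mm towards own -x, 38 mm towards own +y, 4 mm above its origin
- cover_a_corner2 (a point): upper face of cover_a at its far right corner: 60 mm towards own +x, 38 mm towards own -y, 4 mm above its origin
- cover_b_corner (a point): upper face of cover_b at its near left corner: 60 mm towards own -x, 38 mm towards own +y, 4 mm above its origin
- cover_b_corner2 (a point): upper face of cover_b at its far right corner: 60 mm towards own +x, 38 mm towards own -y, 4 mm above its origin
- cover_c_corner (a point): upper face of cover_c at its near left corner: 60 mm towards own -x, 38 mm towards own +y, 4 mm above its origin
- cover_c_corner2 (a point): upper face of cover_c at its far right corner: 60 mm towards own +x, 38 mm towards own -y, 4 mm above its origin
- cover_d_corner (a point): upper face of cover_d at its near left corner: 60 mm towards own -x, 38 mm towards own +y, 4 mm above its origin
- cover_d_corner2 (a point): upper face of cover_d at its far right corner: 60 mm towards own +x, 38 mm towards own -y, 4 mm above its origin
- tray: white plastic drip tray screwed to the counter, 168 (own x) x 468 (own y) x 24 mm high; origin: centre of its underside; own x points away from the robot, y to its left. Four wells open at the flat rim. 13 mm bars part the two wells of a pair; between the pairs is a landing 90 mm wide with a 3 mm rubber mat.
- well_1 (a point): middle of the leftmost well at rim height, 24 mm above the counter; 176.5 mm from the tray's centre. Opening 132 (tray x) x 79 mm (tray y). Ledge all round 4 mm below the rim, 9 mm wide along the long sides, 16 mm at the ends; a seated cover rests on it flush with the rim, with 6 mm play at each end and 1.5 mm at each side.
- well_2 (a point): the same for the second well from the left, 84.5 mm left of the tray's centre
- well_3 (a point): the same for the third well from the left, 84.5 mm right of the tray's centre
- well_4 (a point): the same for the rightmost well, 176.5 mm right of the tray's centre
- soap_dish: white ceramic soap dish 98 x 68 x 20 mm with a bar of soap in it (top 26 mm), loose on the rubber mat of the tray's landing; origin: centre of its underside
- detergent_tub: closed teal detergent tub 208 x 148 x 161 mm, bystander standing on the counter; origin: centre of its underside
- scoop: purple plastic scoop, bowl 70 x 52 x 36 mm at own +x and handle to own -x, 165 mm in all, bystander standing on the counter; origin: centre of its underside
- scrub_brush: wooden scrubbing brush 145 x 52 x 44 mm, lying bristles down, bystander standing on the counter; origin: centre of its underside
- spray_bottle: white spray bottle, 72 mm across, 204 mm tall, trigger head, bystander standing on the counter; origin: centre of its underside
- mug: blue ceramic mug, 76 mm across, 85 mm tall, bystander standing on the counter; origin: centre of its underside
- peg_basket: green basket of clothes-pegs 150 x 110 x 75 mm, bystander standing on the counter; origin: centre of its underside
Not all that is in view belongs to the job. Leave any purple or red look-alike of the cover_a alone.

How it is judged:
On the way:
1. the crooked cover has been rocked: one of its free corners has gone down under the press and the opposite one has come up more than 2 mm above where it lay (6 mm above flush) (z of any of cover_a_corner, cover_a_corner2, cover_b_corner, cover_b_corner2, cover_c_corner, cover_c_corner2, cover_d_corner, cover_d_corner2 in the frame of tray above 0.03 m), for 0.05 s.
At the end, for the whole second after the job is handed in: All four covers lie at rest on the ledges of their wells: each within 1.8 mm of its seated height and within 0.025 rad of level (z of cover_a in the frame of tray between 0.0182 and 0.0218 m and angle between each of cover_a, cover_b, cover_c, cover_d's own z axis and vertical below 0.025 rad and linear speed of each of cover_a, cover_b, cover_c, cover_d below 0.01 m/s and z of cover_b in the frame of tray between 0.0182 and 0.0218 m and z of cover_c in the frame of tray between 0.0182 and 0.0218 m and z of cover_d in the frame of tray between 0.0182 and 0.0218 m); the robot touches nothing.
It fails at once if a cover is lifted: its middle rises more than 10 mm above its seated height (z of any of cover_a, cover_b, cover_c, cover_d in the frame of tray above 0.03 m).
It fails at once if a cover is pressed with more than 60 N (contact force between the fingers and cover_a above 60 N or contact force between the fingers and cover_b above 60 N or contact force between the fingers and cover_c above 60 N or contact force between the fingers and cover_d above 60 N).
It fails at once if a cover is pinched by its grip: the fingers, over its middle (grasp point within 40 mm), bear on it with more than 30 N ((contact force between the fingers and cover_a above 30 N and horizontal distance between the grasp point and cover_a below 0.04 m) or (contact force between the fingers and cover_b above 30 N and horizontal distance between the grasp point and cover_b below 0.04 m) or (contact force between the fingers and cover_c above 30 N and horizontal distance between the grasp point and cover_c below 0.04 m) or (contact force between the fingers and cover_d above 30 N and horizontal distance between the grasp point and cover_d below 0.04 m)).
It fails at once if the soap dish is shifted by more than 20 mm or tipped (distance of soap_dish from where it was at the start of the episode above 0.02 m or angle between soap_dish's own z axis and vertical above 0.3 rad).
It fails at once if another thing on the counter is shifted by more than 30 mm (distance of any of detergent_tub, scoop, scrub_brush, spray_bottle, mug, peg_basket from where it was at the start of the episode above 0.03 m).
It also fails if it takes over 64 s, if anything falls off the work surface, if the arm or the gripper's body presses on something with over 40 N, if the wrist force passes 120 N, or if a joint passes its speed limit or range.

## Working session

There is one attempt and no reset: what is moved stays moved. The work goes in short steps, each a Python script; the robot and the scene stay as the last script left them, time stands still between calls to the robot, and variables do not carry over. Pictures are saved under pics/ and viewed, at most 10 in all, crops included, and the job is handed in when it is done.

```bash
ls; mkdir -p pics; python3 - <<'E'
from station import *
import cv2
for n in("top","side"):
    i=read_camera(n); cv2.imwrite(f"pics/{n}0.png",i[:,:,::-1]); c=camera_info(n); print(n,c)
print(camera_info("wrist"),get_ee_rot(),get_time())
E
```

```text
pics
top {'intrinsics': array([[433.61115034,   0.        , 275.64297586],
       [  0.        , 433.61115034, 203.89725316],
       [  0.        ,   0.        ,   1.        ]]), 'T': array([[-0.00152705,  0.9917493 , -0.12818347,  0.36704941],
       [-0.99992982, -0.00302033, -0.01145603, -0.00277942],
       [-0.01174867,  0.12815698,  0.9916843 ,  1.44653919],
       [ 0.        ,  0.        ,  0.        ,  1.        ]])}
side {'intrinsics': array([[492.22851571,   0.        , 275.61960926],
       [  0.        , 492.22851571, 209.93225929],
       [  0.        ,   0.        ,   1.        ]]), 'T': array([[ 0.93180932,  0.24861775, -0.26442505,  0.17236915],
       [-0.3623412 ,  0.59510028, -0.71733152, -1.01865573],
       [-0.02098193,  0.76422829,  0.64460444,  0.98133744],
       [ 0.        ,  0.        ,  0.        ,  1.        ]])}
{'intrinsics': array([[325.1922621 ,   0.        , 282.15089024],
       [  0.        , 325.1922621 , 208.10854582],
       [  0.        ,   0.        ,   1.        ]]), 'tool_from_camera': array([[-4.90668446e-05,  9.65171971e-01,  2.61616255e-01,
         7.12350248e-02],
       [ 9.99999947e-01,  1.31512846e-04, -2.97633153e-04,
        -1.50864319e-03],
       [-3.21673075e-04,  2.61616226e-01, -9.65171926e-01,
        -1.61759045e-01],
       [ 0.00000000e+00,  0.00000000e+00,  0.00000000e+00,
         1.00000000e+00]])} [-1.13621328e-04  1.40435693e-01  9.90089569e-01 -6.70005810e-04] 0.1
```

View pics/top0.png

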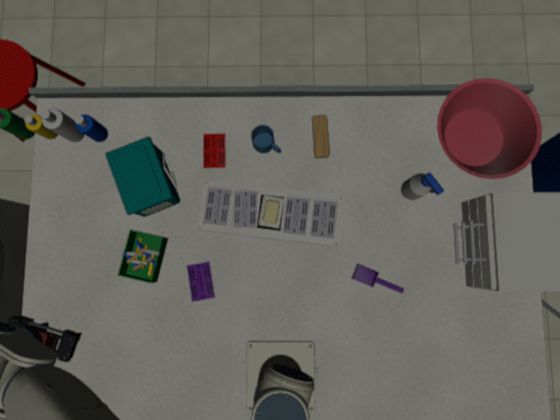

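View pics/side0.png

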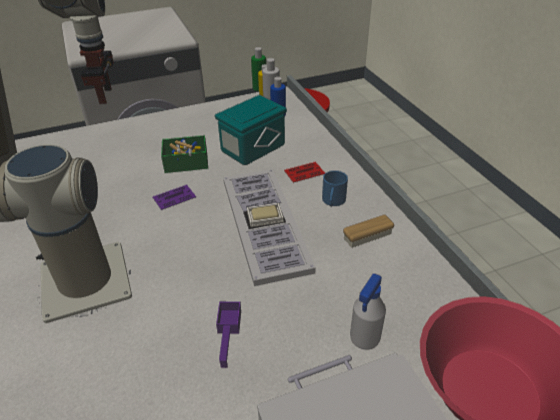

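Candidate covers are at (217,206), (245,209), (296,215) and (324,218) in the top view. The red plate at (214,150) and the purple plate at (201,281) are look-alikes, so I'll leave those alone. Next I'll check a close crop and fit the tray.

```bash
cat > h.py <<'E'
import numpy as np, cv2
from station import *
def px2w(n,uv,z):
    c=camera_info(n);K=c["intrinsics"];T=c["T"];uv=np.atleast_2d(uv).astype(float)
    d=np.c_[(uv[:,0]-K[0,2])/K[0,0],-(uv[:,1]-K[1,2])/K[1,1],-np.ones(len(uv))]@T[:3,:3].T
    return T[:3,3]+d*((z-T[2,3])/d[:,2])[:,None]
def w2px(n,P):
    c=camera_info(n);K=c["intrinsics"];T=c["T"];q=(np.atleast_2d(P)-T[:3,3])@T[:3,:3]
    return np.c_[K[0,0]*q[:,0]/-q[:,2]+K[0,2],K[1,1]*-q[:,1]/-q[:,2]+K[1,2]]
E
python3 - <<'E'
from h import *
im=cv2.imread("pics/top0.png")
# rectified tray-plane map: 0.5 mm/px, x up, y left ; region x .38-.66, y -.27...27
W=np.array([[.68,.3],[.68,-.25],[.38,-.25],[.38,.3]])
uv=w2px("top",np.c_[W,np.full(4,.024)]).astype(np.float32)
H=cv2.getPerspectiveTransform(uv,np.float32([[0,0],[790,0],[790,430],[0,430]]))
o=cv2.warpPerspective(im,H,(790,430),flags=cv2.INTER_CUBIC)
cv2.imwrite("pics/rect0.png",o)
E
```

```text
(no output)
```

View pics/rect0.png

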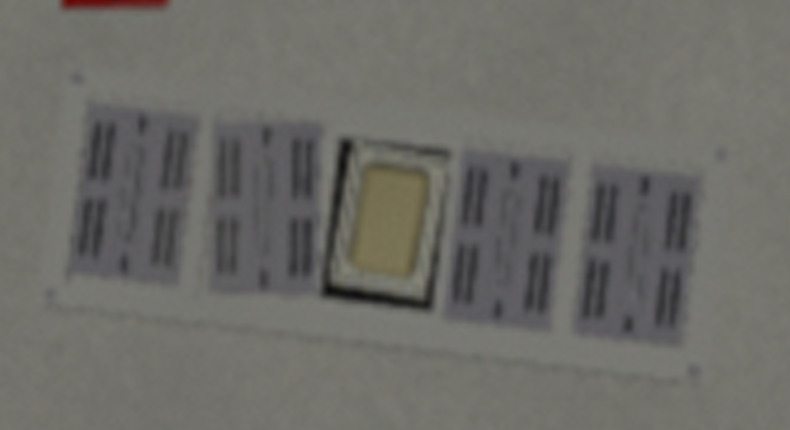

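The top crop shows that well 2's cover (264,280)–(266,135) is turned anticlockwise relative to its neighbours, so it's the suspect. The dish sits on the landing. Tray yaw comes to about −6.8°, with its centre near (0.523, 0.031). I'll move above it for a close look.

```bash
cat >> h.py <<'E'
def q(psi): return [0,-np.sin(psi/2),np.cos(psi/2),0]
def wrist_rect(path,cx,cy,z,half=(.11,.15),s=.0005):
    from scipy.spatial.transform import Rotation as R
    p=np.array(get_tcp_pos());w=np.array(get_ee_rot());im=read_camera("wrist")
    c=camera_info("wrist");K=c["intrinsics"];A=c["tool_from_camera"]
    Rm=R.from_quat([w[1],w[2],w[3],w[0]]).as_matrix()
    X=cx+half[0]-np.arange(int(2*half[0]/s))*s; Y=cy+half[1]-np.arange(int(2*half[1]/s))*s
    g=np.stack(np.broadcast_arrays(X[:,None],Y[None],z),-1)
    t=(g-p)@Rm; t=(t-A[:3,3])@A[:3,:3]*[1,-1,-1]
    rho=np.hypot(t[...,0],t[...,1]);th=np.arctan2(rho,t[...,2]);k=K[0,0]*th/np.maximum(rho,1e-9)
    o=cv2.remap(im,(K[0,2]+k*t[...,0]).astype(np.float32),(K[1,2]+k*t[...,1]).astype(np.float32),cv2.INTER_CUBIC)
    cv2.imwrite(path,o[:,:,::-1]); return o
E
python3 - <<'E'
from h import *
print("screws",px2w("top",[[0,0]],.024)*0)
s=np.array([[77,77],[721,154],[693,372],[52,297]])
w=np.c_[.68-s[:,1]/430*.3,.3-s[:,0]/790*.55];print(w,w.mean(0))
print("tub top",px2w("top",[[152,138],[108,155],[178,190],[178,207]],.161))
command_gripper(0)
print(inverse_kinematics([.46,.105,.20],q(-.12)))
move_pose([.49,.105,.20],q(-.12))
wrist_rect("pics/w1.png",.53,.105,.024,half=(.12,.16),s=.00042)
cv2.imwrite("pics/w1raw.png",read_camera("wrist")[:,:,::-1])
print(get_tcp_pos(),get_time(),get_ft_force())
E
```

```text
screws [[0. 0. 0.]]
[[ 0.62627907  0.24639241]
 [ 0.57255814 -0.20196203]
 [ 0.42046512 -0.18246835]
 [ 0.4727907   0.26379747]] [0.52302326 0.03143987]
tub top [[0.73769221 0.39013602 0.161     ]
 [0.68504877 0.52284565 0.161     ]
 [0.57629099 0.30593989 0.161     ]
 [0.5247373  0.30452677 0.161     ]]
[ 1.99192468e-01  2.29884237e-01  1.97887110e+00 -4.44089210e-16
  9.32837322e-01 -1.25160386e+00]
[0.49001051 0.1056985  0.20001993] 3.65 [-0.3916287  -0.23427865 -0.56266182]
```

View pics/w1.png

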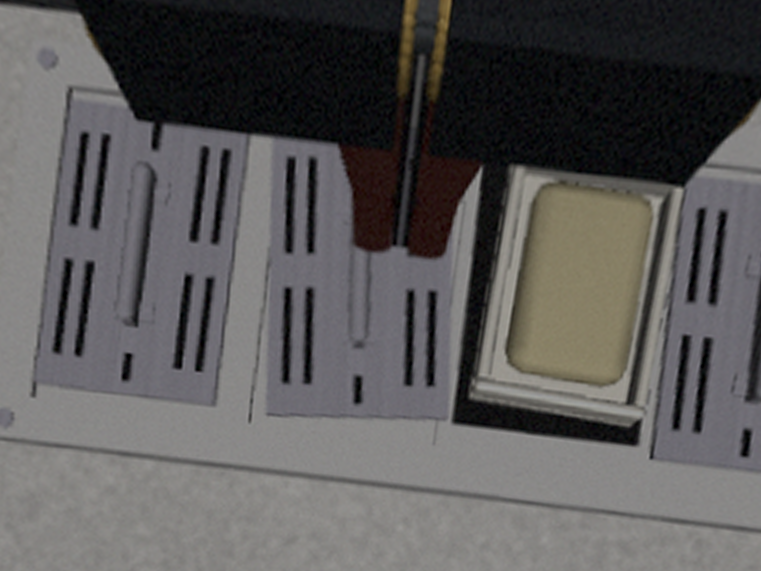

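The wrist view shows cover 2's near corners at (267,414) and (448,420). That gives a width of 76 mm, a yaw of about −1.5° against the tray's −6.8°, and a centre near (0.534, 0.113). Well 2's near corners are at (250,421) and (435,443), 78 mm apart, and both widths match the sizes given. Next I'll press its free near-left corner.

```bash
python3 - <<'E'
from h import *
Q=q(-.026)
move_pose([.4886,.1384,.06],Q)
movel([.4886,.1384,.036],v=.08)
f0=np.array(get_ft_force());print(get_tcp_pos(),f0)
r=movel([.4886,.1384,.0215],v=.015,until_force=5)
print(r,get_tcp_pos(),np.array(get_ft_force())-f0)
wait(.3);print(get_tcp_pos(),np.array(get_ft_force())-f0)
cv2.imwrite("pics/rock_side.png",read_camera("side")[:,:,::-1])
movel([.4886,.1384,.08],v=.1);print(get_time())
E
```

```text
[0.48877826 0.13827381 0.03623268] [-1.12111022 -0.66903601  0.64191075]
True [0.48860205 0.13853265 0.02584181] [-0.13048119  0.83565926  7.28628416]
[0.48864908 0.13853894 0.02590186] [-0.21529127  0.22977181  5.95158642]
6.4667
```

The fingertip went past the level height of 28 mm and stopped firm at 25.9 mm with 6 N. That is how a free corner behaves. As a check I'll press the caught corner, which should stop at about 28 mm. Then I'll turn the cover clockwise with both fingers, one on each side of the web at opposite ends, without closing them.

```bash
python3 - <<'E'
from h import *
Q=q(-.026)
move_pose([.4874,.0904,.06],Q); movel([.4874,.0904,.036],v=.08)
movel([.4874,.0904,.0225],v=.015,until_force=5); z=get_tcp_pos()[2];print("caught corner z",z)
movel([.4874,.0904,.08],v=.1)
if z<.0268: raise SystemExit("unexpected")
command_gripper(.5);print("w",get_grip_width())
c=[.534,.1132]; d=np.radians
move_pose([*c,.085],q(d(-46.5)))
f0=np.array(get_ft_force())
r=movel([*c,.0325],v=.05,until_force=5);print("hit" if r else "clear",get_tcp_pos())
if r: movel([*c,.085]); raise SystemExit
for a in np.arange(-49,-64.1,-1.5):
    move_pose([*c,.0325],q(d(a)))
    f=np.array(get_ft_force())-f0;print(a,f.round(1),round(float(get_ft_torque()[2]),2))
    if np.linalg.norm(f)>15: break
wait(.3)
cv2.imwrite("pics/side_t.png",cv2.resize(read_camera("side")[160:300,200:340,::-1],None,fx=4,fy=4,interpolation=cv2.INTER_CUBIC))
print(get_time())
E
```

```text
caught corner z 0.028260095428063847
w 0.5029512298942024
clear [0.53423898 0.11324031 0.03277261]
-49.0 [ 0.2  0.9 -1. ] 0.03
-50.5 [ 0.9  0.3 -1.2] -0.04
-52.0 [ 0.1  0.5 -0.4] 0.03
-53.5 [-0.4  0.6 -1.6] 0.02
-55.0 [ 0.4  1.7 -0.9] 0.01
-56.5 [0.  1.5 0.1] 0.01
-58.0 [ 0.5  1.5 -0.2] -0.0
-59.5 [-0.4  0.9 -0.8] 0.04
-61.0 [-0.5  0.4 -0.3] 0.06
-62.5 [0.5 0.4 0.1] 0.04
-64.0 [-0.3  0.1 -1.2] 0.0
14.4333
```

```bash
python3 - <<'E'
from h import *
a=cv2.imread("pics/rock_side.png")[160:300,200:340]
cv2.imwrite("pics/both.png",np.hstack([cv2.resize(a,(400,400),interpolation=cv2.INTER_CUBIC),cv2.resize(cv2.imread("pics/side_t.png"),(400,400))]))
E
```

```text
(no output)
```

View pics/both.png

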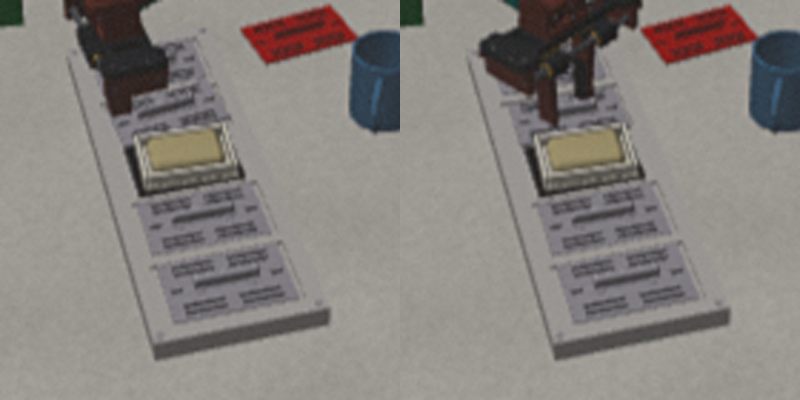

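The caught corner stopped at 28.3 mm, so cover 2 is confirmed as the one that rocks. The side view shows the fingers beside the web and the dish undisturbed. I'll keep turning until the torque shows resistance.

```bash
python3 - <<'E'
from h import *
c=[.534,.1132]; d=np.radians
for a in np.arange(-65,-71.1,-1):
    move_pose([*c,.0325],q(d(a)))
    f=np.array(get_ft_force());t=float(np.mean([get_ft_torque()[2] for _ in range(3)]));print(a,f.round(1),round(t,2))
    if abs(t)>.2 or np.linalg.norm(f)>12: break
wait(.2); move_pose([*c,.0325],q(d(-56))); movel([*c,.09],v=.1)
move_pose([.46,.1132,.20],q(-.12))
wrist_rect("pics/w2.png",.53,.105,.024,half=(.12,.16),s=.00042)
print(get_time())
E
```

```text
-65.0 [0.7 0.9 0.2] -0.05
-66.0 [ 0.3  0.1 -0.7] 0.02
-67.0 [-0.7  0.5  0.1] 0.04
-68.0 [-0.3  0.3  1.1] 0.07
-69.0 [ 0.1 -0.6  0.2] 0.14
-70.0 [-1.  -1.7  1.8] 0.42
18.0583
```

View pics/w2.png

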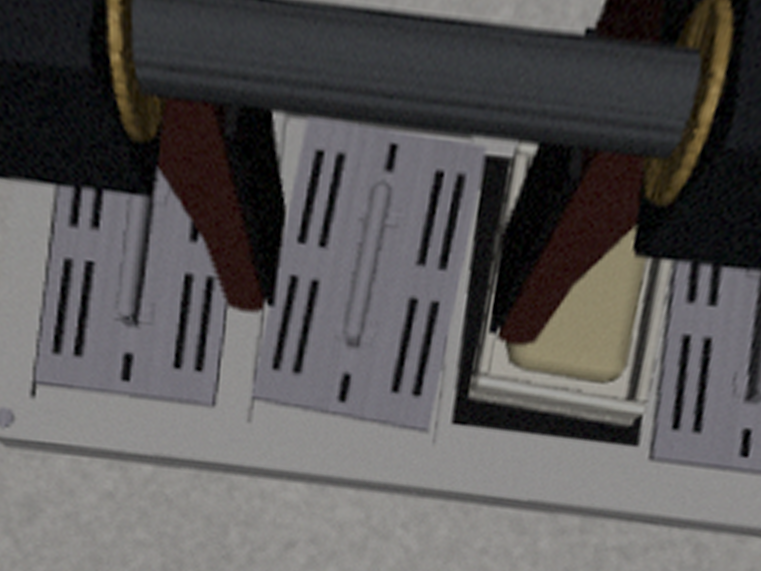

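Cover 2's near edge, (253,398)–(431,430), is now at about −10.3°, so it's roughly 3.5° past the tray line. It also sits about 2.5 mm to the right in its well. I'll turn it back with the mirrored finger placement, centred 2.5 mm further left.

```bash
python3 - <<'E'
from h import *
c=[.534,.1157]; d=np.radians
move_pose([*c,.085],q(d(35)))
r=movel([*c,.0325],v=.05,until_force=5);print("hit" if r else "clear",get_tcp_pos())
if r: movel([*c,.085]); raise SystemExit
for a in [40,44,46,48,49,50,51,52,53]:
    move_pose([*c,.0325],q(d(a)))
    f=np.array(get_ft_force());t=float(np.mean([get_ft_torque()[2] for _ in range(3)]));print(a,f.round(1),round(t,2))
    if abs(t)>.2 or np.linalg.norm(f)>12: break
wait(.2); move_pose([*c,.0325],q(d(40))); movel([*c,.09],v=.1)
move_pose([.46,.1132,.20],q(-.12))
wrist_rect("pics/w3.png",.53,.105,.024,half=(.12,.16),s=.00042)
print(get_time())
E
```

```text
clear [0.53426492 0.11574995 0.03276188]
40 [-0.1 -0.   0.1] 0.03
44 [-0.4 -0.5  0.6] -0.02
46 [ 0.6 -1.2  0.2] -0.02
48 [-0.2 -0.9  0.2] -0.07
49 [ 0.6 -0.8  0.1] 0.01
50 [-0.4 -0.1 -0.4] -0.05
51 [0.  0.1 0.1] -0.02
52 [-0.6 -1.  -0.5] -0.15
53 [ 1.2 -4.4  0.3] -0.27
24.3833
```

View pics/w3.png

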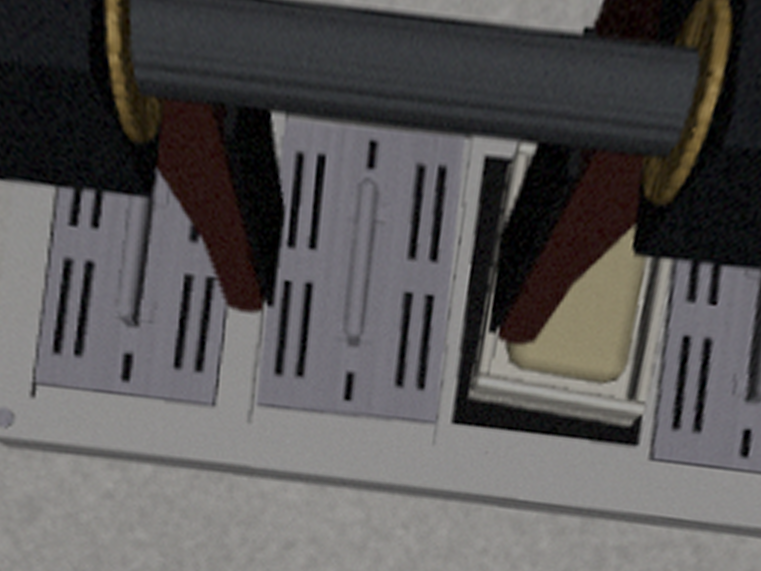

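Cover 2's near edge, (258,405)–(437,423), is now in line with the tray, and the well outline shows on both sides. I'll press its corners to confirm it lies flush at 24 mm.

```bash
python3 - <<'E'
from h import *
command_gripper(0);Q=q(-.105)
for p in [(.4908,.1430),(.4857,.0966),(.577,.0870)]:
    move_pose([*p,.055],Q);movel([*p,.034],v=.08)
    r=movel([*p,.0215],v=.015,until_force=4);print(p,r,get_tcp_pos()[2].round(5)); movel([*p,.055],v=.1)
move_pose([.46,.09,.2],q(-.12))
print(get_time())
E
```

```text
(0.4908, 0.143) True 0.02434
(0.4857, 0.0966) True 0.02436
(0.577, 0.087) True 0.02437
31.8917
```

```bash
python3 -c "
from station import *
print(job_done())"
```

```text
the job is handed in; nothing more can be done
None
```

The crooked cover was the one in well 2; it rocked under the fingertip, was pushed straight, and now lies flush (three corners checked at about 24.4 mm), the other three looked seated in the images, and the job is handed in.

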